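Close the fume filter drawer and open the safety-capped solvent bottle

TASK

Before the solvent bottle is opened, push the open filter drawer of the fume filter unit fully home until it clicks into its detent. Then press the bottle's push-and-turn safety cap down, twist it anticlockwise until it comes free, and lift it off; finish while still holding the cap in the gripper, upright and still, straight above the bottle with its underside about 8 cm over the bottle's mouth. The drawer must stay shut, and the other things on the bench must not be knocked about.

Things in the scene. Friction and masses are not known exactly. Their poses are not given: they have to be found in the camera images.
- filter_drawer (a joint): How far the filter drawer stands open, m: 0 = fully home, grows as it slides out towards the robot (starts 0.06 to 0.10, stop at 0.12). Sliding friction about 1.5 N; a sprung detent resists with some 3 N more between 12 and 6 mm, then pulls the drawer home against its stop and keeps it there.
- drawer_front (a point): Centre of the outer face of the drawer's front panel, a plain white plate 196 mm wide, 78 mm high, with a shallow dark pull mark low in its middle (nothing sticks out). It moves with the drawer. 63 mm above the bench; the panel's top edge is at 102 mm. x points level into the unit (the way to push), y along the panel, z up.
- fume_unit: The fixed white fume filter unit that holds the drawer: a box 220 (x) x 200 (y) mm, 110 mm high, origin on the bench under its centre, x pointing away from its drawer front. The drawer's face, when home, is 118 mm from the origin towards -x. On its top, from 5 mm on the -x side of the origin backwards, stands a grey fan housing up to 160 mm with a duct stub up to 205 mm.
- bottle_mouth (a point): Centre of the mouth (top of the neck, under the cap) of the amber solvent bottle, 146 mm above the bench; z up.
- bottle: The solvent bottle, the only one gripped in a square grey bench holder (96 x 96 x 30 mm); fixed, it cannot turn or move. Origin on the bench under its centre, z up. Round body 76 mm across, shoulder ending 100 mm above the bench, neck 28 mm across. Hidden under the cap: three lugs on the neck and a sprung disc that pushes the cap up.
- cap_center (a point): Centre (half-way up) of the white round ribbed safety cap on the bottle, 48 mm across, 34 mm high, about 35 g; z is its axis. At the start this point is 1 mm below the mouth point, the cap's underside 128 mm and its top 162 mm above the bench. It can be gripped across its diameter at any yaw.
- cap: The same cap, origin at its underside. Locked until pushed down 6 to 10 mm (8 is right, bottoms out at 10) against a spring of 5 N at first, 9 N at 8 mm. Kept down, turn it anticlockwise seen from above: free between 37 and 84 degrees from its start (60 is right, hard stop at 86; clockwise blocked). Then it lifts straight off.
- jar_center (a point): Bystander: centre of an amber screw jar with white lid, 68 mm across, 85 mm high, standing loose on the bench (no holder). It and the bottle may swap places.
- beaker_center (a point): Bystander: centre of a glass beaker, 66 mm across, 85 mm high.
- flask_center (a point): Bystander: centre of a conical glass flask, 80 mm across at its foot, 108 mm high.
- rack_center (a point): Bystander: centre of a white vial rack, 70 x 140 mm, 52 mm high with its vials.
- dish: Bystander: flat glass dish, 90 mm across, 16 mm high; origin at the centre of its underside.
- spatula: Bystander: steel spatula, 190 mm long, lying along its x axis on the bench; origin on its underside.
- pen: Bystander: black pen, 140 mm long, 10 mm thick, lying on the notebook far to the left; origin on its underside.
Mind the look-alikes: they are no part of the job. Of the things shaped like the cap, the white one is meant. What is shaped like the bottle but purple is not meant.

How it is judged:
By the outcome, as a careful person would: the job done as asked, in the order asked, and still so for the second after the job is handed in, while the arm keeps its last pose, push and grip.
It also fails if it takes over 58 s, if anything falls off the work surface, if the arm or the gripper's body presses on something with over 40 N, if the wrist force passes 120 N, or if a joint passes its speed limit or range.

ROBOT

A 7-joint arm with a two-finger parallel gripper is mounted at the origin on the work surface. World frame = base frame: x ahead of the robot, y to its left, z up, the work surface at z = 0. Lengths are in m, angles in rad, forces in N, time in s.
With the tool pointing down it reaches from about 0.425 to 1.025 m from the base axis. Payload 3.6 kg.
Tool frame: the origin (TCP) lies midway between the tips of the shut fingers; the grasp point (between the pads) lies 19 mm behind it; z points along the fingers, y is the direction in which the jaws open and shut (so a half turn about z gives the same grasp; the last joint's range is limited). The gripper opens to 85 mm and grips with 20 to 120 N. Pads are 22 mm wide; open, the fingers measure 114 mm over their backs; the gripper's body (76 mm by 85 mm) begins 54 mm behind the grasp point. The pads swing forward as they close: fully open they stand 13 mm farther back than shut.
Start: joints at [-1.413, 0.591, 0.048, 1.609, -0.033, 0.943, -0.034], TCP at [0.181, 0.702, 0.231] pointing down, gripper open.
Joint ranges: [-2.69, 2.69], [-0.47, 2.24], [-1.27, 1.36], [0.19, 2.51], [-1.53, 4.68], [0.08, 2.07], [-3.09, 3.09]. Speed limits (rad/s): [2.57, 2.57, 3.14, 3.14, 3.14, 3.14, 3.14].

INTERFACE

Orientations are given as a unit quaternion [w, x, y, z].
In Python, from bench import env gives the robot as it stands.
- The arm moves only by the tool play_rows, never from a script. Its arguments are lists of equal length, an entry for each row: "xyz": the shift along the world's x, y, z in m, a list of three; "yaw": the turn about the world's z in degrees. In form: {"xyz": [[tx, ty, tz], ...], "yaw": [yaw, ...]}. A call has 1 to 12 rows; each row is the pose to reach, as a shift and turn from the pose measured when the call began; what a row does not reach only later rows make up. A row lasts 1/8 s, in which the tool goes at most 62.5 mm and 10.7 degrees, less where a joint would pass 70% of its speed; a pose out of reach is approached as far as the arm can. A call with a gripper value outside its range is refused whole. "jaw" is the opening, from -1 (shut) to 1 (fully open), set as the call begins (left out, the last holds). The fingers move at their own pace and stop on an object; "squeeze" is the grip in N (left out, the last holds). Time passes only in rows, so rows that repeat a pose let the fingers close. It gives the time, the measured TCP pose, the force and the opening at its end, in the units of the state.
- env.observe(): the state, without advancing time (a new reading comes with each control period).
- env.snapshot(name): name is "side" or "top"; returns a dict with "frame" (384x512x3 uint8, red, green, blue), "range_z" (384x512 float32, m along the optical axis (not along the pixel's ray), 0 where there is no reading), "camera_matrix" (3x3 intrinsics, pixels), "D" ([k1, k2, p1, p2, k3] as OpenCV has them; the pictures are not rectified), "R" (3x3) and "t" (3): a world point X has camera coordinates R X + t. Camera axes: x right, y down, z forward; pixel columns grow to the right and rows downward; lengths in m; the calibration is good to about 2 mm. A picture is of the moment at which its call begins.
- env.job_done(): hands the job in, once; it reports no verdict.
The state is a dict: "clock": time; "joint_pos": joint angles; "qvel": joint speeds; "joint_torque": joint torques, N m; "position": TCP position; "orientation": TCP orientation; "ft_force": force on the tool from outside, world axes, zero at the start; "wrist_torque": the same for the moment, N m; "grip_width": finger opening in m.
Only numpy, scipy, OpenCV 4.12 (cv2) and the standard library are available. Lean on these libraries where they do the work, as an engineer would, in place of code of your own. Each camera call takes 0.05 s, during which the arm holds its last target.

## Working session

There is one attempt and no reset: what is moved stays moved. The work goes in short steps, Python scripts to look and compute and a tool call to move; the robot and the scene stay as the last step left them, time stands still between calls to the robot, and variables do not carry over. Pictures are saved under pics/ and viewed, and the job is handed in when it is done.

Besides the shell and the picture viewer there is one more tool, called after "Call:" as name([rows], argument=value, ...), one row to a line, values as JSON. play_rows: Moves the arm, as the interface text tells. Its arguments: {"type":"object","properties":{"xyz":{"type":"array","items":{"type":"array","items":{"type":"number"}}},"yaw":{"type":"array","items":{"type":"number"}},"jaw":{"type":"number"},"squeeze":{"type":"number"}},"required":["xyz","yaw"]}

```bash
mkdir -p pics
cat > h.py <<'E'
import numpy as np, cv2
from bench import env
def save(n,tag):
    s=env.snapshot(n); cv2.imwrite(f'pics/{tag}.png',s['frame'][:,:,::-1]); np.savez(f'{tag}.npz',**s); return s
def world(s,u,v,z=None):
    K=np.array(s['camera_matrix']);D=np.array(s['D']);R=np.array(s['R']);t=np.array(s['t'])
    p=cv2.undistortPoints(np.array([[[u,v]]],float),K,D)[0,0]
    d=z if z else float(s['range_z'][int(v),int(u)])
    return R.T@(np.array([p[0]*d,p[1]*d,d])-t)
def cloud(s):
    K=np.array(s['camera_matrix']);D=np.array(s['D']);R=np.array(s['R']);t=np.array(s['t'])
    h,w=s['range_z'].shape
    g=np.stack(np.meshgrid(np.arange(w),np.arange(h)),-1).reshape(-1,1,2).astype(float)
    p=cv2.undistortPoints(g,K,D)[:,0]; d=s['range_z'].reshape(-1,1)
    X=(np.hstack([p*d,d])-t)@R
    X[d[:,0]<=0]=np.nan
    return X.reshape(h,w,3)
E
python3 - <<'E'
from h import *
for n in('side','top'):
    s=save(n,n+'0'); print(n,-np.array(s['R']).T@s['t'])
print(env.observe())
E
```

```text
side [ 0.35270805 -0.68945344  0.89014573]
top [0.38287084 0.04854449 1.19369269]
{'clock': 0.1, 'joint_pos': array([-1.41251606,  0.59204847,  0.04827951,  1.60971764, -0.03329635,
        0.94269177, -0.03368527]), 'qvel': array([ 4.07540342e-04, -1.86312501e-03, -4.50865133e-05, -3.50577654e-03,
        7.97273949e-04,  2.24670416e-04, -4.01474712e-04]), 'joint_torque': array([ 4.16658819e-03, -5.49996722e+01,  1.55309133e+00, -1.98823857e+01,
        9.68854671e-03,  3.89170935e-03,  2.04060154e-05]), 'position': array([0.18040631, 0.70141299, 0.23023054]), 'orientation': array([-7.67047866e-05,  1.25499707e-01,  9.92093121e-01, -1.02767184e-03]), 'ft_force': array([-0.98180352,  0.48887599,  0.95584634]), 'wrist_torque': array([-0.00893464, -0.07698894,  0.04292561]), 'grip_width': 0.08524073656868454}
```

View pics/side0.png

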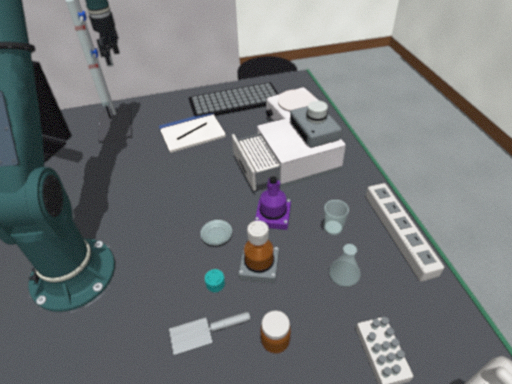

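View pics/top0.png

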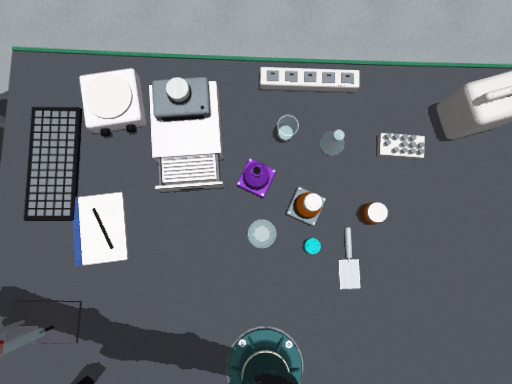

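Side view: the amber bottle with a white cap, in a grey holder, is at (258,235). The unit with its open drawer is at (255,160).

What could be mistaken for the target:
- **Caps:** white cap on the held amber bottle, top (313,203). Teal loose cap (313,246). Jar's white lid (376,212), with no holder.
- **Bottles:** amber bottle in the grey holder (308,206). Purple one (257,175). Jar (374,213).

I choose the white cap at top (313,203) and will check it in a crop.

Run:
```python
from h import *
a=dict(np.load('top0.npz'));b=dict(np.load('side0.npz'))
for s,n in((a,'top'),(b,'side')):
    C=cloud(s); f=s['frame'].astype(int)
    np.save(n+'C.npy',C)
    # cap top
    m=(abs(C[...,2]-.162)<.006)&(f.min(-1)>120)&(abs(C[...,0]-.5)<.2)&(abs(C[...,1])<.2)
    k,l,st,ce=cv2.connectedComponentsWithStats(m.astype(np.uint8))
    for i in range(1,k):
        if st[i,4]>15:
            p=C[l==i]; c,r=cv2.minEnclosingCircle(p[:,:2].astype(np.float32)); print(n,'cap',st[i],c,r,p.mean(0))
    # drawer panel: top edge z~.102 / face
    m=(C[...,2]>.02)&(C[...,2]<.225)&(C[...,1]>.1)&(C[...,1]<.5)&(C[...,0]>.45)&(C[...,0]<1.1)
    if n=='top':
        m2=m&(abs(C[...,2]-.102)<.006); 
        p=C[m2]; print(len(p))
        m3=m&(abs(C[...,2]-.110)<.005); q=C[m3&(C[...,0]>.65)]; print('unit top',cv2.minAreaRect(q[:,:2].astype(np.float32)), q[:,2].mean())
# z-map rows along drawer
Ct=np.load('topC.npy')
for u in (160,175,190,205,218):
    print(u,[tuple(np.round(Ct[v,u],3)) for v in range(178,194,2)])
crop=cv2.resize(a['frame'][150:260,240:400,::-1],None,fx=4,fy=4,interpolation=cv2.INTER_CUBIC)
cv2.imwrite('pics/crop1.png',crop)
crop=cv2.resize(a['frame'][70:200,130:240,::-1],None,fx=4,fy=4,interpolation=cv2.INTER_CUBIC)
cv2.imwrite('pics/crop2.png',crop)
```

```text
top cap [304 194  18  17 235] (0.487117201089859, -0.11707952618598938) 0.024421263486146927 [ 0.4870374  -0.11716769  0.16093468]
1125
unit top ((0.7405935525894165, 0.26084116101264954), (0.19891305267810822, 0.20248456299304962), 5.983972072601318) 0.10910795476248693
side cap [248 221  20  18 271] (0.48645445704460144, -0.11588256806135178) 0.025561122223734856 [ 0.48646815 -0.11740329  0.16148077]
160 [(np.float64(0.552), np.float64(0.326), np.float64(0.086)), (np.float64(0.547), np.float64(0.326), np.float64(0.082)), (np.float64(0.54), np.float64(0.325), np.float64(0.085)), (np.float64(0.535), np.float64(0.326), np.float64(0.082)), (np.float64(0.526), np.float64(0.32), np.float64(0.103)), (np.float64(0.52), np.float64(0.32), np.float64(0.101)), (np.float64(0.519), np.float64(0.329), np.float64(0.064)), (np.float64(0.521), np.float64(0.346), np.float64(-0.003))]
175 [(np.float64(0.554), np.float64(0.283), np.float64(0.082)), (np.float64(0.549), np.float64(0.283), np.float64(0.077)), (np.float64(0.544), np.float64(0.285), np.float64(0.069)), (np.float64(0.542), np.float64(0.291),
[... 986 characters left out ...]
.533), np.float64(0.193), np.float64(0.078)), (np.float64(0.534), np.float64(0.199), np.float64(0.028)), (np.float64(0.531), np.float64(0.203), np.float64(0.002)), (np.float64(0.524), np.float64(0.202), np.float64(0.001))]
218 [(np.float64(0.558), np.float64(0.155), np.float64(0.084)), (np.float64(0.551), np.float64(0.154), np.float64(0.086)), (np.float64(0.543), np.float64(0.153), np.float64(0.102)), (np.float64(0.538), np.float64(0.153), np.float64(0.098)), (np.float64(0.538), np.float64(0.157), np.float64(0.052)), (np.float64(0.538), np.float64(0.162), np.float64(0.001)), (np.float64(0.532), np.float64(0.161), np.float64(0.005)), (np.float64(0.526), np.float64(0.161), np.float64(-0.003))]
```

View pics/crop1.png

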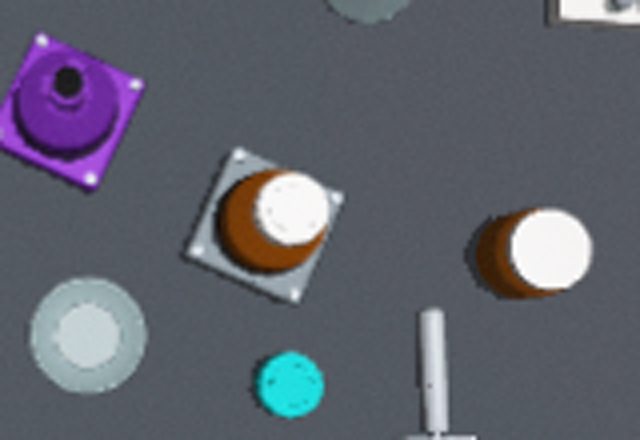

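View pics/crop2.png

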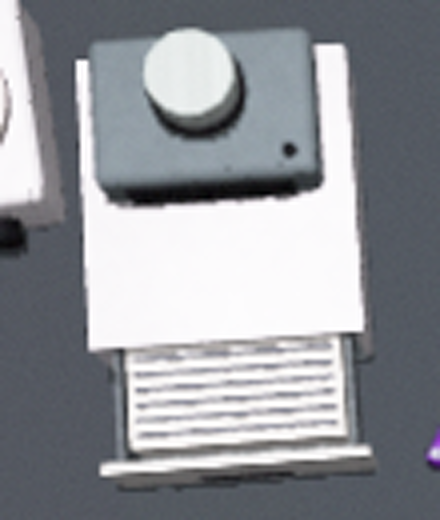

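The crop confirms it: a white ribbed cap on the amber bottle in the grey holder. The cap centre is about (0.487,-0.117) with its top at 0.161. The drawer face centre is about (0.529,0.240), with a push yaw of about 6°, and it stands roughly 0.10 open. I'll shut the fingers and move in front of the drawer.

Call:
play_rows([
  [0.03,-0.045,0],
  [0.06,-0.09,0],
  [0.09,-0.135,0],
  [0.12,-0.18,0],
  [0.15,-0.23,0],
  [0.18,-0.28,0],
  [0.21,-0.33,0],
  [0.24,-0.38,0],
  [0.27,-0.425,0],
  [0.299,-0.466,0],
  [0.299,-0.466,0],
  [0.299,-0.466,0],
], yaw=[2,4,6,8,10,12,14,16,18,20.5,20.5,20.5], jaw=-1)

```text
clock: 1.6
position: [0.4789, 0.2357, 0.23]
orientation: [-0.0, -0.053, 0.999, -0.001]
ft_force: [-0.6, 1.4, 0.6]
grip_width: -0.0002
```

Call:
play_rows([
  [0,0,-0.05],
  [0,0,-0.1],
  [0,0,-0.14],
  [0,0,-0.165],
  [0,0,-0.168],
  [0,0,-0.168],
], yaw=[0,0,0,0,0,0])

```text
clock: 2.35
position: [0.4787, 0.237, 0.0624]
orientation: [-0.0, -0.054, 0.999, -0.001]
ft_force: [-0.1, -0.0, -0.3]
grip_width: 0.0
```

Run:
```python
from h import *
s=save('side','s1');print(env.observe()['position'],env.observe()['ft_force'])
cv2.imwrite('pics/s1c.png',cv2.resize(s['frame'][70:230,170:370,::-1],None,fx=4,fy=3.7))
```

```text
[0.47921788 0.23691577 0.06289146] [ 0.52112571 -0.46706263  0.10863352]
```

View pics/s1c.png

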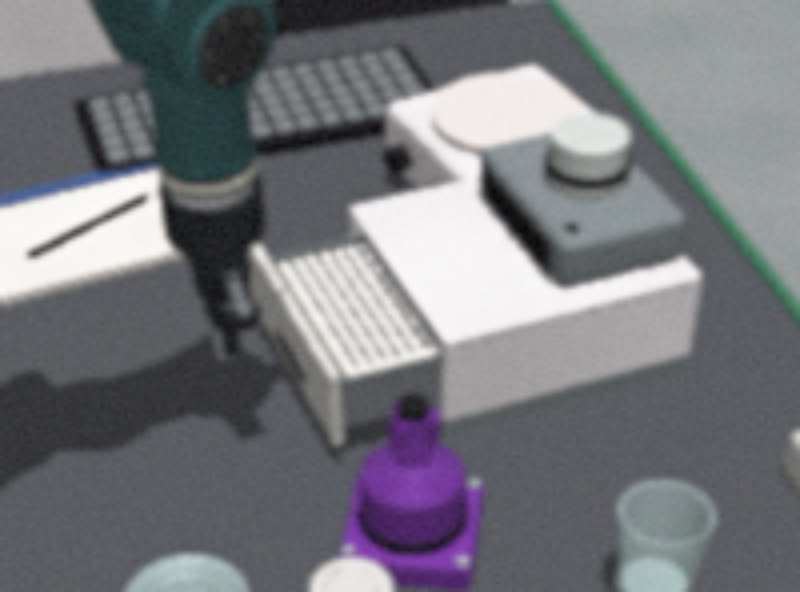

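The shut fingers stand just in front of the panel (crop 230,330), roughly in the middle of it. Now I push along 6°.

Call:
play_rows([
  [0.015,0.0016,0],
  [0.03,0.0032,0],
  [0.042,0.0045,0],
  [0.054,0.0058,0],
  [0.066,0.007,0],
  [0.078,0.0083,0],
  [0.09,0.0096,0],
  [0.1,0.0107,0],
  [0.108,0.0115,0],
  [0.115,0.0123,0],
  [0.12,0.0128,0],
  [0.124,0.0132,0],
], yaw=[0,0,0,0,0,0,0,0,0,0,0,0])

```text
clock: 3.9
position: [0.6, 0.2496, 0.0631]
orientation: [-0.004, -0.054, 0.999, -0.001]
ft_force: [-11.7, -1.9, 16.4]
grip_width: 0.0003
```

Run:
```python
from h import *
s=save('side','s2');o=env.observe();print(o['position'],o['ft_force'],o['wrist_torque'])
cv2.imwrite('pics/s2c.png',cv2.resize(s['frame'][70:230,170:370,::-1],None,fx=4,fy=3.7))
C=cloud(s)
# panel top edge & unit top from side
for v in range(130,182,6):
    print(v,[tuple(np.round(C[v,u],3).tolist()) for u in range(244,290,5)])
```

```text
[0.59989533 0.24963057 0.0631843 ] [-8.2812411  -1.73378182 12.87827681] [-3.38023241e-01  1.56299137e+00 -7.22547861e-04]
130 [(0.59, 0.482, -0.001), (0.608, 0.474, 0.001), (0.584, 0.292, 0.137), (0.59, 0.252, 0.164), (0.596, 0.212, 0.191), (0.612, 0.217, 0.184), (0.654, 0.304, 0.113), (0.67, 0.301, 0.111), (0.686, 0.296, 0.111), (0.703, 0.297, 0.107)]
136 [(0.581, 0.443, 0.002), (0.6, 0.443, -0.003), (0.617, 0.434, -0.0), (0.584, 0.23, 0.159), (0.595, 0.211, 0.17), (0.61, 0.209, 0.168), (0.647, 0.28, 0.107), (0.663, 0.277, 0.106), (0.676, 0.266, 0.111), (0.691, 0.261, 0.112)]
142 [(0.573, 0.411, -0.0), (0.591, 0.408, -0.002), (0.608, 0.401, -0.001), (0.586, 0.237, 0.129), (0.594, 0.209, 0.149), (0.606, 0.197, 0.155), (0.637, 0.247, 0.11), (0.651, 0.24, 0.112), (0.667, 0.236, 0.111), (0.682, 0.233, 0.11)]
148 [(0.565, 0.376, 0.001), (0.583, 0.378, -0.005), (0.599, 0.366, 0.001), (0.589, 0.253, 0.093), (0.594, 0.21, 0.125), (0.612, 0.219, 0.114), (0.628, 0.216, 0.112), (0.644, 0.215, 0.109), (0.659, 0.212, 0.108), (0.673, 0.204, 0.111)]
154 [(0.558, 0.348, -0.002), (0.574, 0.341, -0.
[... 402 characters left out ...]
53, 0.109)]
166 [(0.542, 0.285, -0.0), (0.558, 0.279, 0.001), (0.575, 0.275, -0.0), (0.591, 0.27, -0.0), (0.607, 0.265, 0.0), (0.614, 0.225, 0.033), (0.619, 0.186, 0.065), (0.624, 0.153, 0.093), (0.64, 0.151, 0.09), (0.657, 0.155, 0.082)]
172 [(0.535, 0.254, 0.001), (0.551, 0.251, -0.0), (0.568, 0.249, -0.003), (0.583, 0.24, 0.001), (0.6, 0.238, -0.002), (0.615, 0.232, -0.0), (0.619, 0.188, 0.038), (0.625, 0.154, 0.066), (0.641, 0.154, 0.062), (0.658, 0.154, 0.057)]
178 [(0.528, 0.223, 0.004), (0.544, 0.22, 0.002), (0.56, 0.218, -0.0), (0.576, 0.214, -0.0), (0.592, 0.21, -0.002), (0.563, 0.048, 0.155), (0.575, 0.043, 0.156), (0.624, 0.15, 0.045), (0.642, 0.154, 0.036), (0.658, 0.153, 0.033)]
```

View pics/s2c.png

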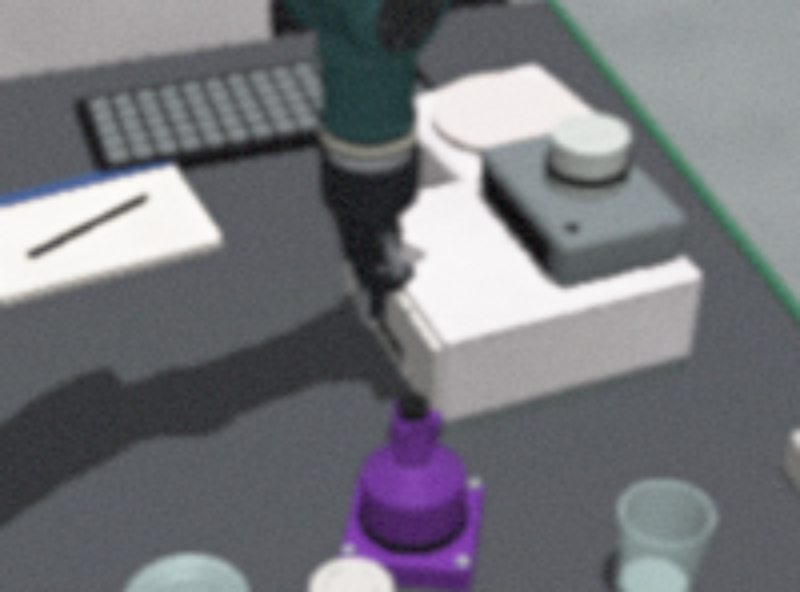

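The drawer is nearly home, but there is an unexpected upward force of 13-16 N. Something higher up on the gripper may be touching. I'll back off, raise the tool a little and push again.

Call:
play_rows([
  [-0.008,-0.001,0],
  [-0.015,-0.0016,0],
  [-0.015,-0.0016,0.007],
  [-0.015,-0.0016,0.014],
  [-0.015,-0.0016,0.014],
], yaw=[0,0,0,0,0])

```text
clock: 4.58
position: [0.5861, 0.2484, 0.0782]
orientation: [-0.003, -0.054, 0.999, -0.001]
ft_force: [-0.5, -0.0, 0.2]
grip_width: -0.0003
```

Call:
play_rows([
  [0.005,0.0005,0],
  [0.01,0.001,0],
  [0.013,0.0014,0],
  [0.016,0.0017,0],
  [0.018,0.0019,0],
  [0.018,0.0019,0],
], yaw=[0,0,0,0,0,0])

```text
clock: 5.32
position: [0.5998, 0.2496, 0.0775]
orientation: [-0.007, -0.054, 0.999, -0.002]
ft_force: [-7.2, -1.2, 4.6]
grip_width: 0.0004
```

Call:
play_rows([
  [0.004,0.0004,0],
  [0.006,0.0006,0],
  [0.008,0.0008,0],
  [0.01,0.001,0],
  [0.012,0.0013,0],
  [0.012,0.0013,0],
], yaw=[0,0,0,0,0,0])

```text
clock: 6.08
position: [0.5995, 0.2494, 0.0764]
orientation: [-0.019, -0.055, 0.998, -0.005]
ft_force: [-19.6, -2.8, 14.7]
grip_width: -0.0001
```

Still blocked at the same spot with 20 N and some tilt. I'll back off and look.

Call:
play_rows([
  [-0.02,-0.002,0],
  [-0.05,-0.005,0.01],
  [-0.06,-0.006,0.05],
  [-0.1,-0.05,0.1],
  [-0.1,-0.1,0.13],
  [-0.1,-0.1,0.13],
  [-0.1,-0.1,0.13],
], yaw=[0,0,0,0,0,0,0])

```text
clock: 6.95
position: [0.5002, 0.1492, 0.2068]
orientation: [-0.018, -0.054, 0.998, -0.004]
ft_force: [-0.3, 0.6, -0.6]
grip_width: 0.0005
```

Run:
```python
from h import *
s=save('side','s3');t=save('top','t3');o=env.observe();print(o['position'],o['orientation'],o['ft_force'])
a=cv2.resize(s['frame'][90:210,220:370,::-1],None,fx=5,fy=5,interpolation=cv2.INTER_CUBIC);cv2.imwrite('pics/s3c.png',a)
a=cv2.resize(t['frame'][70:200,130:240,::-1],None,fx=4,fy=4,interpolation=cv2.INTER_CUBIC);cv2.imwrite('pics/t3c.png',a)
C=cloud(s);T=cloud(t)
ax=np.array([np.cos(.1046),np.sin(.1046)]);ay=np.array([-ax[1],ax[0]])
def prof(P,name):
    P=P.reshape(-1,3);P=P[np.isfinite(P[:,0])]
    l=P[:,:2]-np.array([.614,.227]);a=l@ax;b=l@ay
    m=(abs(b-.02)<.06)&(a>-.03)&(a<.08)
    for lo,hi in((.03,.095),(.095,.1055),(.107,.115)):
        q=m&(P[:,2]>lo)&(P[:,2]<hi)
        print(name,lo,hi,q.sum(),np.round(np.percentile(a[q],[0,2,10,25,50,75]),4) if q.sum() else '')
prof(C,'side');prof(T,'top')
```

```text
[0.4995778  0.15080434 0.20571788] [-0.01935828 -0.05555892  0.99825844 -0.00430649] [-0.50451682  0.55918629 -0.21092008]
side 0.03 0.095 223 [-0.0021 -0.0015 -0.001  -0.0005  0.      0.0006]
side 0.095 0.1055 86 [-0.0013 -0.001  -0.0005  0.0005  0.0028  0.0059]
side 0.107 0.115 526 [0.007  0.0085 0.0136 0.0249 0.0425 0.0614]
top 0.03 0.095 0 
top 0.095 0.1055 34 [-0.0006  0.0006  0.013   0.0329  0.0472  0.0638]
top 0.107 0.115 548 [0.0074 0.0245 0.034  0.0428 0.0559 0.0676]
```

View pics/s3c.png

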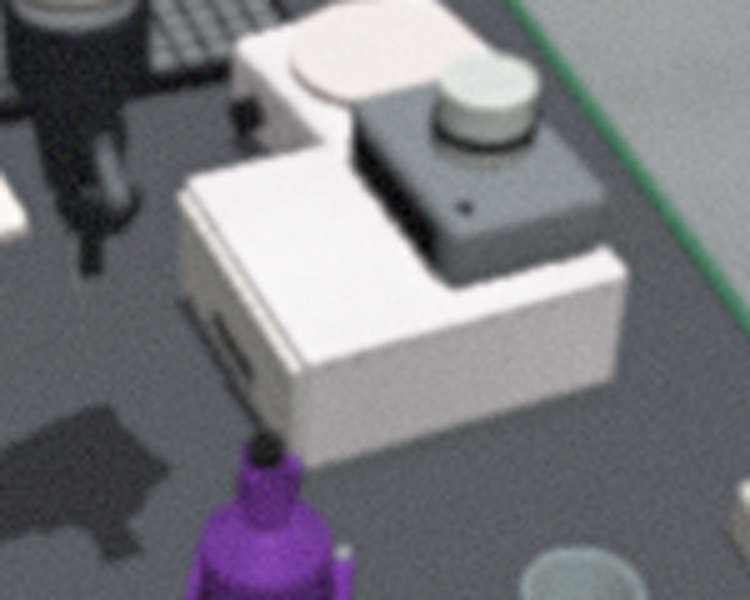

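View pics/t3c.png

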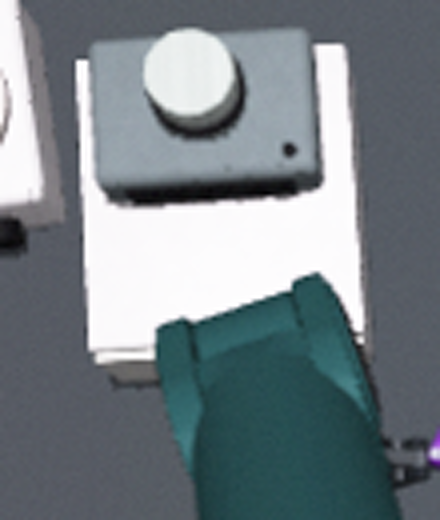

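The drawer is home. Its face lies 7-8.5 mm in front of the unit's box, against 8 mm expected, and the force I felt was the end stop. Next I go above the cap, opening the jaws and unwinding the yaw to leave room for the twist.

Call:
play_rows([
  [0,-0.02,0.015],
  [0,-0.045,0.024],
  [0,-0.07,0.024],
  [0,-0.1,0.024],
  [-0.002,-0.13,0.024],
  [-0.004,-0.16,0.024],
  [-0.006,-0.19,0.024],
  [-0.008,-0.22,0.024],
  [-0.01,-0.24,0.024],
  [-0.012,-0.26,0.024],
  [-0.0125,-0.268,0.024],
  [-0.0125,-0.268,0.024],
], yaw=[-10,-20,-30,-40,-50,-60,-70,-80,-90,-100,-110,-120], jaw=1, squeeze=60)

```text
clock: 8.55
position: [0.4877, -0.1168, 0.2286]
orientation: [-0.013, 0.838, 0.545, 0.014]
ft_force: [-0.1, 0.1, -0.4]
grip_width: 0.0854
```

Run:
```python
from h import *
from scipy.spatial.transform import Rotation as Ro
o=env.observe();q=o['orientation'];print(o['clock'],o['position'],o['grip_width'],o['joint_pos']);print(Ro.from_quat(q[[1,2,3,0]]).as_matrix().round(3))
s=save('side','s4')
C=cloud(s);f=s['frame'].astype(int)
m=(abs(C[...,2]-.162)<.005)&(np.hypot(C[...,0]-.487,C[...,1]+.117)<.03);p=C[m];print(len(p),p.mean(0),p.min(0),p.max(0))
m=(C[...,2]>.132)&(C[...,2]<.157)&(np.hypot(C[...,0]-.487,C[...,1]+.117)<.03)
p=C[m];
from scipy.optimize import least_squares
r=least_squares(lambda c:np.hypot(p[:,0]-c[0],p[:,1]-c[1])-.024,[.487,-.117],loss='soft_l1',f_scale=.001);print('fit',r.x,len(p))
cv2.imwrite('pics/s4c.png',cv2.resize(s['frame'][160:300,170:350,::-1],None,fx=4,fy=4))
```

```text
8.55 [ 0.48765886 -0.11679792  0.22864434] 0.08539281460951113 [-0.2728175   0.35931795  0.56947391  2.12477165 -0.34291177  0.7421031
  0.10767941]
[[ 0.405  0.914  0.008]
 [ 0.914 -0.405  0.038]
 [ 0.038 -0.008 -0.999]]
271 [ 0.48633688 -0.11736853  0.16139293] [ 0.46344112 -0.14049033  0.15700043] [ 0.51034569 -0.0907865   0.165177  ]
fit [ 0.48674414 -0.11540923] 136
```

View pics/s4c.png

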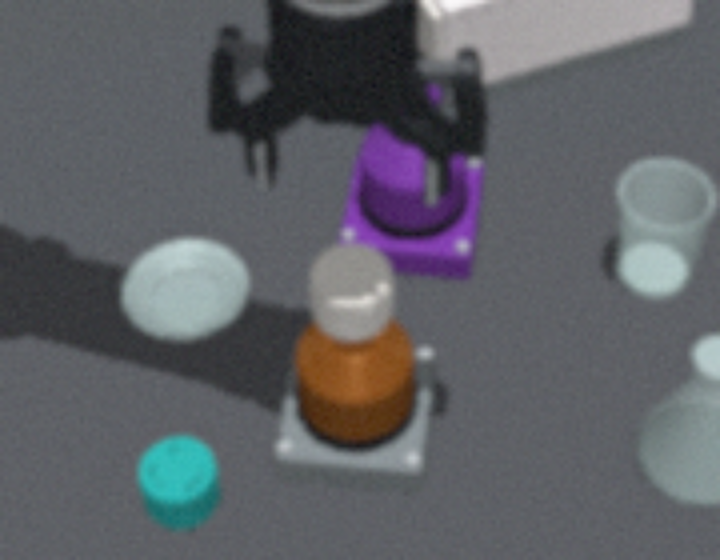

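The open jaws straddle the cap, with the bottle at crop (353,330). The cap centre is confirmed at (0.487,-0.117). Descend.

Call:
play_rows([
  [-0.0007,0,-0.03],
  [-0.0007,0,-0.06],
  [-0.0007,0,-0.085],
  [-0.0007,0,-0.1],
  [-0.0007,0,-0.1065],
  [-0.0007,0,-0.1065],
  [-0.0007,0,-0.1065],
], yaw=[0,0,0,0,0,0,0], jaw=1)

```text
clock: 9.48
position: [0.4874, -0.1163, 0.1226]
orientation: [-0.013, 0.839, 0.544, 0.014]
ft_force: [-0.2, 0.1, 0.3]
grip_width: 0.0854
```

Call:
play_rows([
  [0,0,0],
  [0,0,0],
  [0,0,0],
  [0,0,0],
  [0,0,0],
  [0,0,0],
  [0,0,0],
  [0,0,0],
], yaw=[0,0,0,0,0,0,0,0], jaw=-1, squeeze=60)

```text
clock: 10.48
position: [0.4872, -0.1161, 0.1229]
orientation: [-0.014, 0.839, 0.544, 0.014]
ft_force: [-0.8, 1.2, 6.2]
grip_width: 0.0471
```

Run:
```python
from h import *
s=save('side','s5');o=env.observe();print(o['position'],o['ft_force'],o['grip_width'],o['wrist_torque'])
cv2.imwrite('pics/s5c.png',cv2.resize(s['frame'][180:300,190:330,::-1],None,fx=5,fy=5))
```

```text
[ 0.48720582 -0.11608595  0.12293192] [-2.08998645  1.10980713  5.1218804 ] 0.046884105942931964 [0.21205302 0.34417768 0.01128375]
```

View pics/s5c.png

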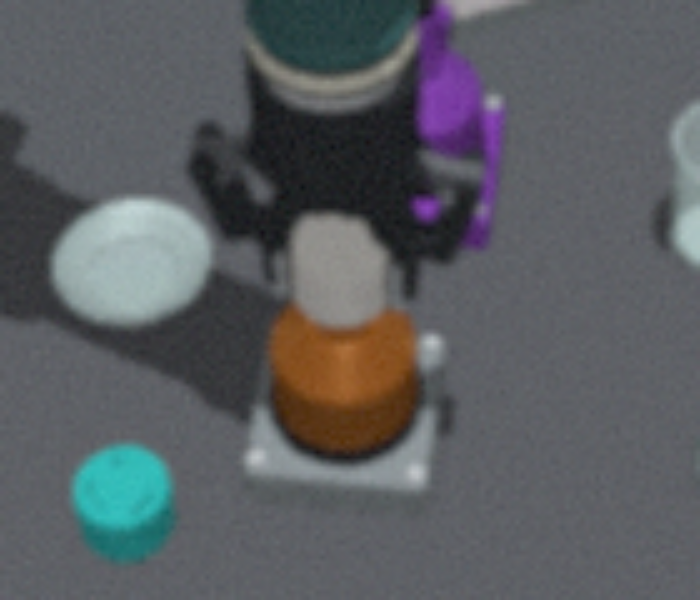

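Call:
play_rows([
  [0,0,-0.002],
  [0,0,-0.004],
  [0,0,-0.006],
  [0,0,-0.007],
  [0,0,-0.007],
  [0,0,-0.007],
], yaw=[0,0,0,0,0,0])

```text
clock: 11.28
position: [0.4872, -0.1161, 0.1165]
orientation: [-0.014, 0.839, 0.544, 0.015]
ft_force: [-1.8, 1.2, 8.0]
grip_width: 0.047
```

Run:
```python
from h import *
import time
s=save('side','s6');o=env.observe();print(o['position'],o['ft_force'],o['grip_width'],o['wrist_torque'],o['orientation'])
for n in('s5','s6'):
    s=dict(np.load(n+'.npz'));C=cloud(s);f=s['frame']
    m=(np.hypot(C[...,0]-.487,C[...,1]+.117)<.027)&(C[...,2]>.09)&(C[...,2]<.17)
    lum=f.astype(int); w=m&(lum.min(-1)>90)
    v,u=np.nonzero(w);print(n,w.sum(),C[w][:,2].min(),np.percentile(C[w][:,2],[1,5,50,95,99]))
    for u in(256,257,258):
        print([ (v,f[v,u].tolist(),round(float(C[v,u,2]),3)) for v in range(236,248,1)])
cv2.imwrite('pics/s6c.png',cv2.resize(s['frame'][180:300,190:330,::-1],None,fx=5,fy=5))
```

```text
[ 0.48720714 -0.11609847  0.11649276] [-2.51560064  2.03551795  8.4850143 ] 0.04723834993744286 [0.1177871  0.34852321 0.05990226] [-0.01376267  0.8386559   0.54429395  0.01452438]
s5 372 0.10818077037934112 [0.1270163  0.13070377 0.15956247 0.16256583 0.16364839]
[(236, [143, 142, 138], 0.16), (237, [146, 146, 140], 0.155), (238, [143, 141, 138], 0.152), (239, [144, 141, 140], 0.15), (240, [142, 142, 139], 0.144), (241, [145, 142, 138], 0.143), (242, [141, 139, 136], 0.137), (243, [140, 136, 132], 0.134), (244, [141, 134, 128], 0.128), (245, [128, 103, 86], 0.112), (246, [119, 73, 45], 0.108), (247, [121, 68, 18], 0.105)]
[(236, [146, 146, 143], 0.161), (237, [143, 142, 137], 0.156), (238, [140, 137, 138], 0.156), (239, [142, 141, 138], 0.153), (240, [144, 141, 139], 0.149), (241, [144, 141, 141], 0.144), (242, [145, 141, 138], 0.139), (243, [142, 140, 141], 0.135), (244, [137, 132, 125], 0.13), (245, [127, 108, 93], 0.113), (246, [120, 77, 47], 0.107), (247, [118, 69, 26], 0.109)]
[(236, [143, 142, 139], 0.161), (237, [147, 143, 141], 0.156), (238, [145, 145, 138], 0.156), (239, [1
[... 755 characters left out ...]
[145, 144, 140], 0.155), (238, [142, 140, 138], 0.152), (239, [146, 144, 143], 0.151), (240, [145, 144, 142], 0.147), (241, [142, 141, 138], 0.144), (242, [147, 145, 141], 0.14), (243, [146, 142, 142], 0.138), (244, [144, 141, 138], 0.133), (245, [144, 141, 136], 0.128), (246, [137, 126, 115], 0.124), (247, [128, 94, 76], 0.108)]
[(236, [145, 145, 138], 0.154), (237, [145, 143, 140], 0.153), (238, [147, 145, 140], 0.152), (239, [145, 141, 138], 0.149), (240, [142, 141, 138], 0.147), (241, [145, 142, 138], 0.14), (242, [144, 142, 141], 0.138), (243, [143, 141, 138], 0.135), (244, [143, 141, 137], 0.13), (245, [141, 140, 133], 0.126), (246, [139, 131, 123], 0.123), (247, [128, 99, 76], 0.105)]
```

Cap and tool both went down 6.4 mm at about 8.2 N. Press 1.5 mm more, then twist.

Call:
play_rows([
  [0,0,-0.001],
  [0,0,-0.0017],
  [0,0,-0.0017],
  [0,0,-0.0017],
], yaw=[0,0,0,0])

```text
clock: 11.82
position: [0.4872, -0.1161, 0.1154]
orientation: [-0.014, 0.839, 0.544, 0.015]
ft_force: [-2.2, 0.6, 8.8]
grip_width: 0.0474
```

Call:
play_rows([
  [0,0,-0.0003],
  [0,0,-0.0003],
  [0,0,-0.0003],
  [0,0,-0.0003],
  [0,0,-0.0003],
  [0,0,-0.0003],
  [0,0,-0.0003],
  [0,0,-0.0003],
], yaw=[4,8,12,16,20,20,20,20])

```text
clock: 12.82
position: [0.4881, -0.1163, 0.116]
orientation: [-0.016, 0.731, 0.682, 0.013]
ft_force: [-1.2, 1.7, 9.1]
grip_width: 0.0469
```

Run:
```python
from h import *
o=env.observe();print(o['position'],o['ft_force'],o['grip_width'],o['wrist_torque'],o['orientation'],o['joint_pos'])
```

```text
[ 0.48809076 -0.11632256  0.11597874] [-1.22028339  1.67964084  9.08506156] 0.04688961526348259 [0.05561956 0.21830236 0.08541449] [-0.01563095  0.73141601  0.68163086  0.01287128] [-0.06785598  0.52272445  0.31776534  2.19599474 -0.42298191  0.4933355
  0.51873971]
```

It turned 20° with little torque and 9 N down. Now the remaining 40°.

Call:
play_rows([
  [0,0,-0.0008],
  [0,0,-0.0008],
  [0,0,-0.0008],
  [0,0,-0.0008],
  [0,0,-0.0008],
  [0,0,-0.0008],
  [0,0,-0.0008],
  [0,0,-0.0008],
  [0,0,-0.0008],
  [0,0,-0.0008],
  [0,0,-0.0008],
  [0,0,-0.0008],
], yaw=[4,8,12,16,20,24,28,32,36,40,40,40])

```text
clock: 14.32
position: [0.4876, -0.116, 0.1158]
orientation: [-0.02, 0.454, 0.891, 0.007]
ft_force: [-1.7, 0.9, 7.6]
grip_width: 0.0471
```

Run:
```python
from h import *
o=env.observe();print(o['position'],o['ft_force'],o['grip_width'],o['wrist_torque'],o['orientation'],o['joint_pos'])
q=o['orientation'];print(2*np.degrees(np.arctan2(q[2],q[1])-np.arctan2(.544,.839)))
s=save('side','s7')
cv2.imwrite('pics/s7c.png',cv2.resize(s['frame'][180:300,190:330,::-1],None,fx=5,fy=5))
```

```text
[ 0.48764318 -0.11604914  0.11575061] [-1.69217052  0.88291845  7.5600762 ] 0.04712597073209495 [0.21537446 0.50850158 0.07077779] [-0.01964114  0.45403825  0.89073901  0.00689178] [ 0.05079057  0.51192412  0.14454971  2.17671031 -0.1996848   0.49956185
  0.98361997]
60.06318349625189
```

View pics/s7c.png

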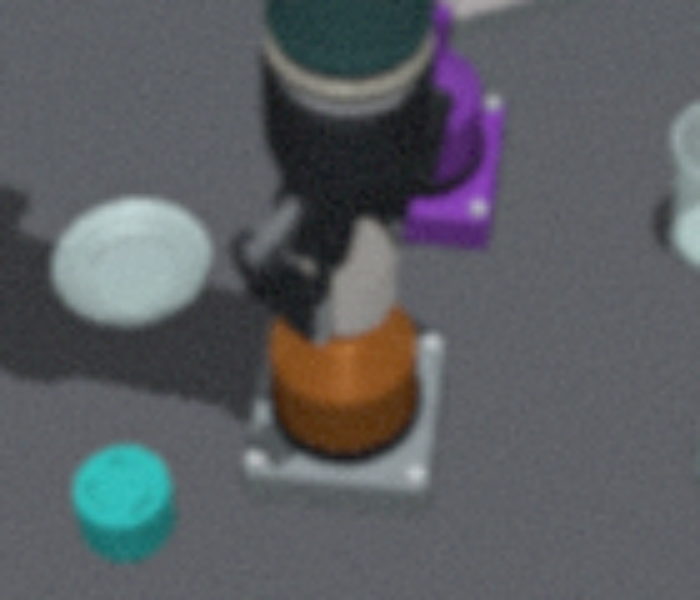

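60° reached at a torque below 0.1 N m, so the cap followed. A small test lift.

Call:
play_rows([
  [0,0,0.003],
  [0,0,0.006],
  [0,0,0.009],
  [0,0,0.012],
  [0,0,0.015],
  [0,0,0.018],
  [0,0,0.021],
  [0,0,0.021],
], yaw=[0,0,0,0,0,0,0,0])

```text
clock: 15.38
position: [0.4877, -0.116, 0.137]
orientation: [-0.02, 0.454, 0.891, 0.007]
ft_force: [-0.4, -0.3, -0.6]
grip_width: 0.0471
```

Free (no pull). Lift on.

Call:
play_rows([
  [0,0,0.01],
  [0,0,0.025],
  [0,0,0.04],
  [0,0,0.055],
  [0,0,0.068],
  [0,0,0.078],
  [0,0,0.083],
  [0,0,0.0845],
  [0,0,0.0845],
  [0,0,0.0845],
], yaw=[0,0,0,0,0,0,0,0,0,0])

```text
clock: 16.62
position: [0.4874, -0.116, 0.221]
orientation: [-0.02, 0.454, 0.891, 0.007]
ft_force: [0.3, 0.4, -0.3]
grip_width: 0.0468
```

Run:
```python
from h import *
o=env.observe();print(o['clock'],o['position'],o['ft_force'],o['grip_width'],o['orientation'])
s=save('side','s8');t=save('top','t8')
cv2.imwrite('pics/s8c.png',cv2.resize(s['frame'][130:300,170:350,::-1],None,fx=4,fy=3.5))
cv2.imwrite('pics/s8.png',s['frame'][:,:,::-1])
C=cloud(s);f=s['frame'].astype(int)
w=(np.hypot(C[...,0]-.487,C[...,1]+.117)<.03)&(C[...,2]>.19)&(C[...,2]<.29)&(f.min(-1)>90)
p=C[w];print(w.sum(),np.percentile(p[:,2],[1,5,50,95,99]),p.mean(0),p.min(0),p.max(0))
for u in range(250,268,3):
    print(u,[(v,round(float(C[v,u,0]),3),round(float(C[v,u,1]),3),round(float(C[v,u,2]),3),int(f[v,u].min())) for v in range(205,228,2)])
```

```text
16.625 [ 0.48735297 -0.1159918   0.22103606] [ 0.2886512   0.44181257 -0.32688079] 0.04683048277449211 [-0.02002381  0.45405242  0.89072446  0.00673678]
313 [0.22619497 0.22909879 0.25494167 0.26069249 0.27169259] [ 0.49194698 -0.13020275  0.25022963] [ 0.46677151 -0.14278207  0.22367676] [ 0.5150178  -0.09689671  0.28780098]
250 [(205, 0.467, -0.14, 0.275, 41), (207, 0.466, -0.144, 0.273, 35), (209, 0.465, -0.147, 0.271, 30), (211, 0.466, -0.142, 0.258, 39), (213, 0.466, -0.141, 0.251, 56), (215, 0.466, -0.14, 0.243, 47), (217, 0.465, -0.141, 0.238, 47), (219, 0.465, -0.141, 0.231, 73), (221, 0.502, 0.045, -0.002, 96), (223, 0.501, 0.038, -0.002, 95), (225, 0.499, 0.03, -0.001, 93), (227, 0.496, 0.022, 0.0, 98)]
253 [(205, 0.472, -0.145, 0.279, 40), (207, 0.472, -0.145, 0.273, 53), (209, 0.472, -0.146, 0.268, 63), (211, 0.472, -0.142, 0.256, 94), (213, 0.472, -0.143, 0.251, 98), (215, 0.472, -0.141, 0.242, 101), (217, 0.472, -0.141, 0.235, 99), (219, 0.472, -0.14, 0.228, 98), (221, 0.511, 0.042, -0.001, 92), (223, 0.509, 0.035, -0.002, 92), (225, 0.507, 0.03, -0.004, 93), (227, 0.50
[... 905 characters left out ...]
-0.138, 0.252, 136), (211, 0.493, -0.137, 0.244, 133), (213, 0.493, -0.138, 0.239, 139), (215, 0.493, -0.139, 0.233, 134), (217, 0.492, -0.141, 0.228, 111), (219, 0.532, 0.016, 0.031, 70), (221, 0.53, 0.01, 0.029, 60), (223, 0.53, 0.01, 0.021, 46), (225, 0.53, 0.01, 0.012, 43), (227, 0.53, 0.012, 0.0, 58)]
265 [(205, 0.501, -0.134, 0.258, 136), (207, 0.501, -0.136, 0.253, 129), (209, 0.501, -0.135, 0.245, 133), (211, 0.501, -0.135, 0.24, 129), (213, 0.5, -0.136, 0.234, 131), (215, 0.5, -0.137, 0.228, 106), (217, 0.541, 0.016, 0.037, 48), (219, 0.54, 0.014, 0.03, 57), (221, 0.538, 0.008, 0.028, 67), (223, 0.539, 0.01, 0.018, 41), (225, 0.537, 0.005, 0.014, 37), (227, 0.537, 0.006, 0.005, 58)]
```

View pics/s8c.png

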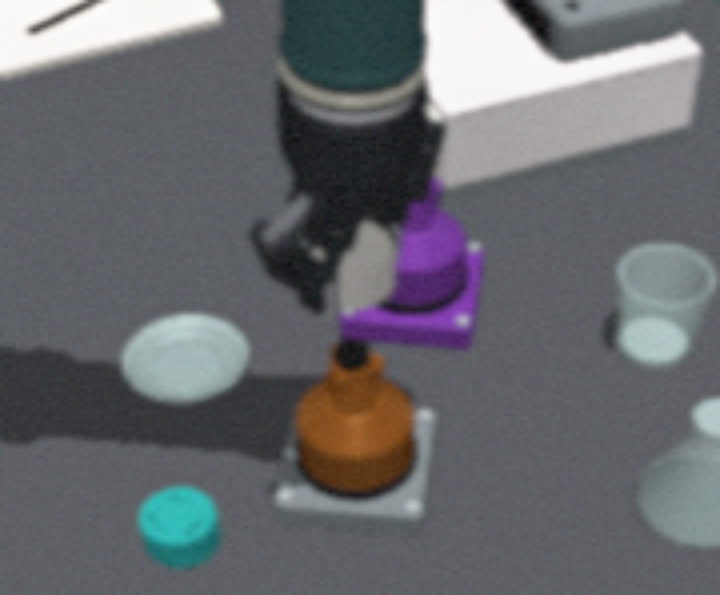

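View pics/s8.png

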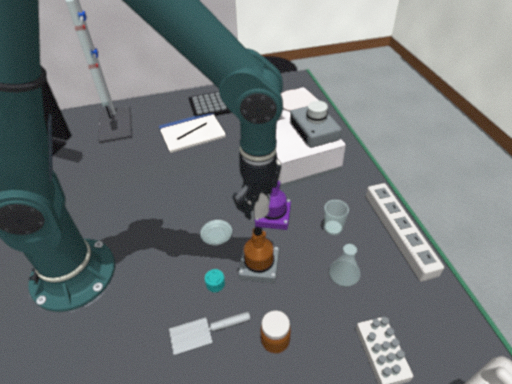

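The bottle's mouth is open and the cap hangs in the gripper at crop (368,265). Last checks are cap tilt and position, and the drawer.

Run:
```python
from h import *
from scipy.optimize import least_squares
s=dict(np.load('s8.npz'));C=cloud(s);f=s['frame'].astype(int)
w=(np.hypot(C[...,0]-.487,C[...,1]+.117)<.032)&(f.min(-1)>125)
q=C[w&(C[...,2]>.231)&(C[...,2]<.252)]
r=least_squares(lambda c:np.hypot(q[:,0]-c[0]-c[2]*(q[:,2]-.242),q[:,1]-c[1]-c[3]*(q[:,2]-.242))-.024,[.487,-.117,0,0],loss='soft_l1',f_scale=.001)
print('cyl',r.x,len(q))
T=cloud(dict(np.load('t8.npz')));ax=np.array([np.cos(.1046),np.sin(.1046)]);ay=np.array([-ax[1],ax[0]])
for n,P in(('side',C),('top',T)):
    P=P.reshape(-1,3);P=P[np.isfinite(P[:,0])];l=P[:,:2]-np.array([.614,.227]);a=l@ax;b=l@ay
    for lo,hi in((.03,.095),(.095,.1055),(.107,.115)):
        k=(a>-.1)&(a<.05)&(b>-.065)&(b<.11)&(P[:,2]>lo)&(P[:,2]<hi);print(n,lo,k.sum(),np.percentile(a[k],[0,2,10,50]).round(4) if k.sum() else '')
t=dict(np.load('t8.npz'));cv2.imwrite('pics/t8c.png',t['frame'][:,:,::-1])
```

```text
cyl [ 0.48816992 -0.11520951  0.04363123  0.01211423] 78
side 0.03 3 [0.0195 0.0195 0.0196 0.0199]
side 0.095 9 [0.0004 0.0006 0.0013 0.0046]
side 0.107 196 [0.0062 0.0113 0.0177 0.0355]
top 0.03 288 [-0.0016 -0.001  -0.0006  0.    ]
top 0.095 234 [-0.0011 -0.0006  0.      0.0045]
top 0.107 683 [-0.001   0.008   0.0118  0.0285]
```

View pics/t8c.png

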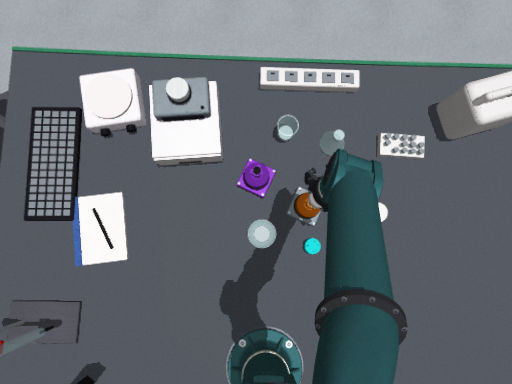

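The drawer face is unchanged (0.0 mm, with the box 8 mm behind it). The cap is centred within about 2 mm and stands upright within about 2.5° (noisy fit), and the bystanders look unmoved. Handing in.

Run:
```python
from bench import env
o=env.observe();print(o['clock'],abs(o['qvel']).max(),o['grip_width']);print(env.job_done())
```

```text
16.725 0.003849357390950463 0.04685604438121359
the job is handed in; nothing more can be done
None
```

I shut the drawer first, then pressed the cap down about 7–8 mm at about 9 N and turned it 60° anticlockwise. It came free without any pull, and I handed the job in at 16.7 s with the cap still held over the bottle.

**Last checks:**
- **Drawer:** its face is still 8 mm in front of the unit's box, which is its home position. The first push read as blocked, so I pushed twice more, at up to about 20 N. Later pictures showed it was already home. I could not observe the click itself.
- **Cap:** the gripper opening is 47 mm and the arm is still. The cap's underside is at about 0.226 m, roughly 8 cm over the mouth, and centred within about 2 mm.
- **Other things on the bench:** those in view look unmoved. The arm hid the jar and spatula in the last top picture, but both show in the last side picture.

**Less certain:** pushing against the drawer stop left the tool tilted about 2°. A noisy fit to the depth image gave the cap a tilt of about 2.5°. The cap was gripped while seated straight and kept the same tool tilt throughout, so I expect it to be closer to upright than that.

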